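Wedge the rocking bottle stand

ROBOT

A 7-joint arm with a two-finger parallel gripper is mounted at the origin on the work surface. World frame = base frame: x ahead of the robot, y to its left, z up, the work surface at z = 0. Lengths are in m, angles in rad, forces in N, time in s.
With the tool pointing down it reaches from about 0.4 to 0.85 m from the base axis. Payload 4.5 kg.
Tool frame: the origin (TCP) lies on the mounting face of the last link; the fingertips stand 166 mm ahead of it and the grasp point (between the pads) lies 147 mm ahead of it; y points along the fingers, z is the direction in which the jaws open and shut, and the axes are right-handed (so a half turn about y gives the same grasp; the last joint's range is limited). The gripper opens to 88 mm and grips with 3 to 60 N. Pads are 18 mm wide; open, the fingers measure 123 mm over their backs; the gripper's body (75 mm by 187 mm) begins 45 mm behind the grasp point.
Start: joints at [-1.191, 0.689, -0.195, 1.565, 0.157, 0.902, -0.215], TCP at [0.212, 0.588, 0.405] pointing down, gripper open.
Joint ranges: [-3.01, 3.01], [-0.46, 2.08], [-1.47, 1.51], [0.13, 2.56], [-1, 4.14], [0.04, 2.09], [-2.66, 2.66]. Speed limits (rad/s): [2.57, 2.57, 3.14, 3.14, 3.14, 3.14, 3.14].

INTERFACE

Orientations are given as a unit quaternion [x, y, z, w].
In Python, from plant import r gives the robot as it stands.
- The arm moves only by the tool arm_command, never from a script. Its argument "deltas" is a list of rows, each an object of numbers: "dx", "dy", "dz": the shift along the tool's x, y, z each as a share of 1000 mm, from -1 to 1; "wx", "wy", "wz": the turn, a rotation vector about the tool's x, y, z each as a share of 45 degrees, from -1 to 1. In form: [{"dx": .., "dy": .., "dz": .., "wx": .., "wy": .., "wz": ..}, ...]. A call has exactly 5 rows; each row is the pose to reach, as a shift and turn from the pose commanded when the call began, along the tool's axes at that moment; what a row does not reach only later rows make up. A row lasts 1/10 s, in which the tool goes at most 50 mm and 8.59 degrees, less where a joint would pass 70% of its speed; a pose out of reach is approached as far as the arm can. A call with a number of a shift or a turn outside -1 to 1 is refused whole. A call with a gripper value outside its range is refused whole. "claw" is the opening, from -1 (shut) to 1 (fully open), set as the call begins (left out, the last holds). The fingers move at their own pace and stop on an object; "grip_force" is the grip in N (left out, the last holds). Time passes only in rows, so rows that repeat a pose let the fingers close, or fill a call up. It gives the time, the measured TCP pose, the force and the opening at its end, in the units of the state.
- r.get_state(): the state, without advancing time (a new reading comes with each control period).
- r.snapshot(name): name is "scene" or "side" or "wrist"; returns the picture (480x640x3 uint8, red, green, blue); there is no depth.
- r.get_calibration(name): a dict with "vertical_fov" (degrees; the focal length in pixels is half the picture's height over the tangent of half this angle, whatever the lens; pixels are square), "cx", "cy" (the principal point, pixels), "k1" (the pictures are not rectified: a ray, as slopes to the right and down, at radius r is drawn at 1 + k1 r^2 times it, then the intrinsics apply), "R" (3x3) and "t" (3): a world point X has camera coordinates R X + t. Camera axes: x right, y down, z forward; pixel columns grow to the right and rows downward; lengths in m; the calibration is good to about 2 mm. A picture is of the moment at which its call begins: read the wrist's pose just before it. get_calibration takes no time and is no camera call; for the wrist camera it gives the pose at the moment of the call.
- r.finish_job(): hands the job in, once; it reports no verdict.
The state is a dict: "clock": time; "q": joint angles; "qd": joint speeds; "joint_torque": joint torques, N m; "tool_pos": TCP position; "eef_rot": TCP orientation; "contact_force": force on the tool from outside, world axes, zero at the start; "moment": the same for the moment, N m; "opening": opening from 0.0 (shut) to 1.0 (fully open).
Only numpy, scipy, OpenCV 4.12 (cv2) and the standard library are available. Lean on these libraries where they do the work, as an engineer would, in place of code of your own. Each camera call takes 0.05 s, during which the arm holds its last target.

TASK

The bottle stand rocks because its brass foot is too short: press down on the red pad above that foot until you feel it tip down to the bench, and let it come back. Then push the yellow wedge along the bench, thin end first, under the brass foot until it is snug, testing with another press on the pad, so that the stand no longer rocks and still stands level; finish while holding a firm press of about 10 N on the pad with a fingertip. Only push and press: do not lift anything, shove or tilt the stand out of place, or disturb the other things.

Things in the scene. Friction and masses are not known exactly. Their poses are not given: they have to be found in the camera images.
- stand: Loose wooden bottle stand, 2.2 kg, that rocks. Deck 280 x 230 mm, 18 mm thick, top 58 mm above the bench, on four 26 mm square feet. Origin: at bench height under the middle of its short foot (brass, front left); +x along the 280 mm side to the back, +y left, z up. Deck spans x -30 to 250, y -200 to 30 mm. The other feet, dark wood, are at (220,0), (0,-170), (220,-170) mm.
- stand_mid (a point): Middle of the deck's top face, at (110, -85, 58) mm from the stand's origin. A little behind and right of it a crate of six bottles is fixed on the deck: stand x 85 to 185, y -170 to -20 mm, up to 198 mm above the bench.
- pad_top (a point): Middle of the top of the round red pad, 44 mm across, 4 mm high, on the deck exactly above the brass foot; 62 mm above the bench at rest. Place to press. At rest the stand is level on the other three feet and the brass foot's flat underside hangs 6 to 11 mm (different each time) above the bench. 2 to 5 N on the pad tips the stand until that foot meets the bench; let go, it tips back.
- wedge: Loose yellow wedge, 100 x 44 mm, 70 g, flat on the bench in front of the brass foot, thin end roughly towards it. Origin: middle of its underside; +x to its thin end. Its height grows evenly from 2 mm at the thin end (x = 50 mm) to 22 mm at the upright rear face (x = -50 mm).
- wedge_rear (a point): Middle of the wedge's upright rear face (44 mm wide, 22 mm high), 11 mm above the bench: the face to push on, along the stand's +x. When the wedge's slope meets the lower front edge of the brass foot (stand x = -13 mm) the push hardens from under 1 N to 5 N and more; pushed on, it lifts the stand out of level. Let go, it stays by friction.
- wedge_tip (a point): Middle of the wedge's thin end, at bench height; 10 to 35 mm behind the middle of the brass foot when snug.
- sample: Bystander, leave it be: the little green sample bottle on the stand's deck, 44 mm across, 75 mm tall; origin at its middle on the underside.
- flask: Bystander, leave it be: an amber bottle on the bench beside the stand, 48 mm across, 130 mm tall; origin at its middle on the underside.
- tin: Bystander, leave it be: a small white jar with a brass lid on the bench, 60 mm across, 55 mm tall; origin at its middle on the underside.
- mallet: Bystander, leave it be: a hammer lying on the bench; origin at about its middle on the underside.
- brush: Bystander, leave it be: a brush lying on the bench; origin at about its middle on the underside.

How it is judged:
By the outcome, as a careful person would: the job done as asked, in the order asked, and still so for the second after the job is handed in, while the arm keeps its last pose, push and grip.
It also fails if it takes over 67 s, if anything falls off the work surface, if the arm or the gripper's body presses on something with over 40 N, if the wrist force passes 120 N, or if a joint passes its speed limit or range.

## Working session

There is one attempt and no reset: what is moved stays moved. The work goes in short steps, Python scripts to look and compute and a tool call to move; the robot and the scene stay as the last step left them, time stands still between calls to the robot, and variables do not carry over. Pictures are saved under pics/ and viewed, and the job is handed in when it is done.

Besides the shell and the picture viewer there is one more tool, called as name(argument=value, ...) on one line, values as JSON. arm_command: Moves the arm, as the interface text tells. Shift numbers are shares of 1000 mm and turn numbers shares of 45 degrees, none past 1 either way. Its arguments: {"type":"object","properties":{"deltas":{"type":"array","items":{"type":"object","properties":{"dx":{"type":"number","minimum":-1,"maximum":1},"dy":{"type":"number","minimum":-1,"maximum":1},"dz":{"type":"number","minimum":-1,"maximum":1},"wx":{"type":"number","minimum":-1,"maximum":1},"wy":{"type":"number","minimum":-1,"maximum":1},"wz":{"type":"number","minimum":-1,"maximum":1}}}},"claw":{"type":"number"},"grip_force":{"type":"number"}},"required":["deltas"]}

```bash
ls; mkdir -p pics
python3 - <<'E'
from plant import r
import cv2
s=r.get_state();print({k:s[k] for k in('clock','tool_pos','eef_rot','contact_force','opening')})
for n in("scene","side","wrist"):
    c=r.get_calibration(n);print(n,c)
    cv2.imwrite(f"pics/{n}0.png",r.snapshot(n)[:,:,::-1])
E
```

```text
pics
{'clock': 0.0, 'tool_pos': array([0.21178455, 0.58768399, 0.40391684]), 'eef_rot': array([ 0.69719955, -0.12169447,  0.12157579, -0.69593288]), 'contact_force': array([ 0.94517919,  0.36880573, -0.40826694]), 'opening': 0.9989866338063659}
scene {'vertical_fov': 55.448309695732, 'cx': 317.82617115614886, 'cy': 247.85349739248656, 'k1': -0.04526983326382197, 'R': array([[-0.58966073,  0.80750886, -0.01515459],
       [ 0.6430458 ,  0.45804796, -0.61374601],
       [-0.48866381, -0.37164702, -0.78935807]]), 't': array([ 0.33479998, -0.37298871,  1.55987529])}
side {'vertical_fov': 51.69871939621822, 'cx': 319.30091667957697, 'cy': 236.1811384679562, 'k1': -0.05161965240334971, 'R': array([[ 0.8939719 , -0.44789473,  0.01430217],
       [-0.25842243, -0.54134503, -0.80010212],
       [ 0.36610393,  0.71157281, -0.59969329]]), 't': array([-0.54266295,  0.24044271,  0.89289081])}
wrist {'vertical_fov': 65.67175486071476, 'cx': 319.28695200105227, 'cy': 241.03448914914682, 'k1': -0.06321519443632231, 'R': array([[ 0.33863032,  0.94091884, -0.00111242],
       [ 0.90858073, -0.3266843 ,  0.26030448],
       [ 0.24456198, -0.08915771, -0.96552594]]), 't': array([-0.62463552, -0.03608341,  0.38952109])}
```

View pics/scene0.png

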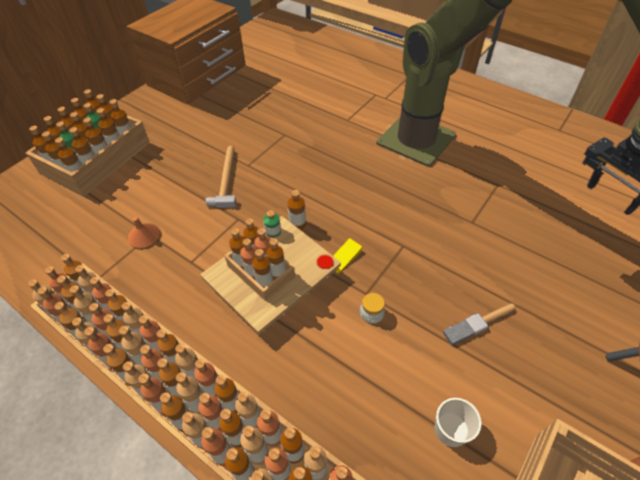

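View pics/side0.png

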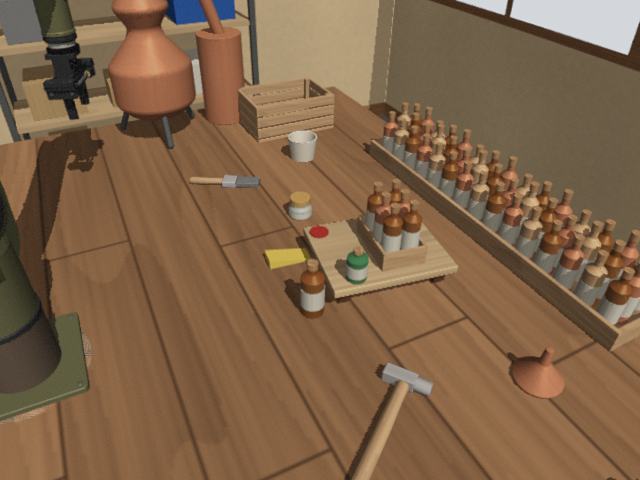

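View pics/wrist0.png

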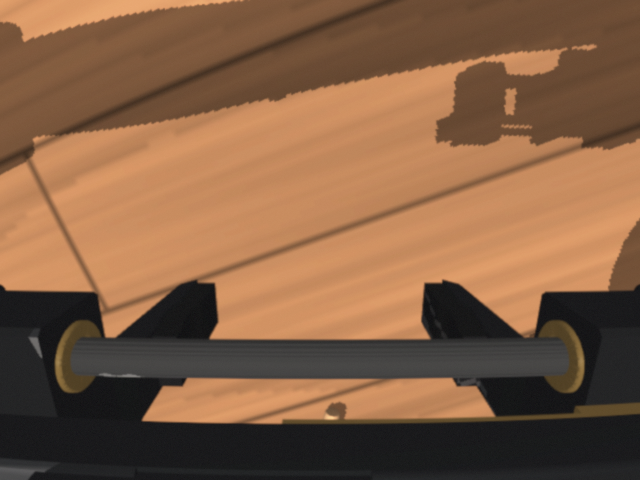

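Pad is at scene (325,262) and side (319,232). The wedge is at scene (348,255) and side (286,258). Next I measure both.

```bash
cat > h.py <<'E'
import numpy as np,cv2
from scipy.spatial.transform import Rotation as Ro
def K(c):
    f=240/np.tan(np.radians(c["vertical_fov"]/2)); return np.array([[f,0,c["cx"]],[0,f,c["cy"]],[0,0,1]]),np.array([c["k1"],0,0,0.])
def ray(c,p):
    k,d=K(c); n=cv2.undistortPoints(np.array(p,float).reshape(-1,1,2),k,d).reshape(-1,2)
    R=np.array(c["R"]);t=np.array(c["t"]); D=np.c_[n,np.ones(len(n))]@R; return -R.T@t,D
def plane(c,p,z):
    o,D=ray(c,p); return o+D*((z-o[2])/D[:,2])[:,None]
def proj(c,X):
    k,d=K(c); return cv2.projectPoints(np.array(X,float).reshape(-1,1,3),cv2.Rodrigues(np.array(c["R"]))[0],np.array(c["t"]),k,d)[0].reshape(-1,2)
def tri(c1,p1,c2,p2):
    (o1,a),(o2,b)=ray(c1,[p1]),ray(c2,[p2]);a=a[0];b=b[0]
    s=np.linalg.lstsq(np.c_[a,-b],o2-o1,rcond=None)[0];P=o1+a*s[0];Q=o2+b*s[1];return (P+Q)/2,np.linalg.norm(P-Q)
def mask(im,name):
    h=cv2.cvtColor(im,cv2.COLOR_RGB2HSV)
    lo={'yellow':[((25,170,110),(34,255,255))],'red':[((0,200,90),(4,255,255)),((174,200,90),(180,255,255))]}[name]
    m=0*h[:,:,0]
    for a,b in lo:m|=cv2.inRange(h,a,b)
    n,l,st,ce=cv2.connectedComponentsWithStats(m)
    return m,[(st[i],ce[i]) for i in range(1,n) if st[i,4]>30],l
E
python3 - <<'E'
from plant import r
from h import *
ps={}
for n in("scene","side"):
    c=r.get_calibration(n);im=cv2.imread(f"pics/{n}0.png")[:,:,::-1].copy()
    for k in('red','yellow'):
        m,l,_=mask(im,k)
        for st,ce in l: print(n,k,st,ce,plane(c,[ce],.062 if k=='red' else 0.012))
    x,y={'scene':(330,260),'side':(310,245)}[n]
    if n=='scene': crop=im[190:350,180:400]
    else: crop=im[200:330,240:470]
    cv2.imwrite(f"pics/{n}0c.png",cv2.resize(crop[:,:,::-1],None,fx=3.4,fy=3.4,interpolation=cv2.INTER_CUBIC))
E
```

```text
scene red [ 605   55   35   70 1024] [625.75195312  95.53320312] [[-0.59334982  0.52988267  0.062     ]]
scene red [318 256  15  12 149] [324.80536913 261.54362416] [[0.6397343  0.07585031 0.062     ]]
scene yellow [334 239  27  32 437] [346.94279176 252.71853547] [[0.55066115 0.08637575 0.012     ]]
```

View pics/scene0c.png

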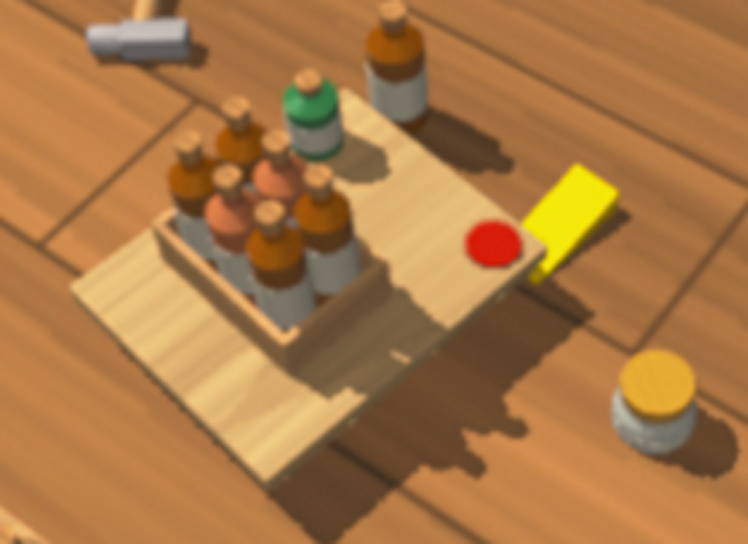

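View pics/side0c.png

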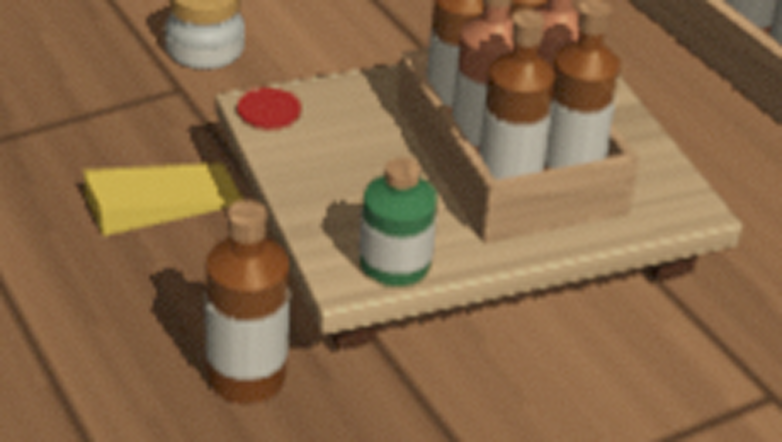

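Run:
```python
from plant import r
from h import *
C={n:r.get_calibration(n) for n in("scene","side")}
im=cv2.imread("pics/side0.png")[:,:,::-1].copy()
h=cv2.cvtColor(im,cv2.COLOR_RGB2HSV)
for k,rois,lo,hi in(('red',(300,220,340,245),(0,190,60),(6,255,255)),('yellow',(255,240,320,275),(22,140,100),(34,255,255))):
    x0,y0,x1,y1=rois; m=cv2.inRange(h[y0:y1,x0:x1],lo,hi); M=cv2.moments(m,True); print(k,M['m00'],M['m10']/M['m00']+x0,M['m01']/M['m00']+y0)
    if k=='red': ps=(M['m10']/M['m00']+x0,M['m01']/M['m00']+y0)
print('side pad',plane(C['side'],[ps],.062),'tri',tri(C['scene'],(324.8,261.5),C['side'],ps))
s=3.4
sc=np.array([(546,248),(345,90),(268,481),(72,287)])/s+[180,190]-.35
P=plane(C['scene'],sc,.058);print('scene corners FL FR BL BR(top)\n',P.round(4), np.linalg.norm(P[0]-P[1]),np.linalg.norm(P[0]-P[2]),np.linalg.norm(P[1]-P[3]))
sd=np.array([(217,97),(322,320),(742,226)])/s+[240,200]-.35
P2=plane(C['side'],sd,.058);print('side FL FR BR\n',P2.round(4),np.linalg.norm(P2[0]-P2[1]),np.linalg.norm(P2[1]-P2[2]))
for Q,pairs in((P,[(0,2),(1,3)]),(P2,[(1,2)])):
    for a,b in pairs: d=Q[b]-Q[a];print('yaw x',np.degrees(np.arctan2(d[1],d[0])))
for Q in(P,P2): d=Q[0]-Q[1];print('yaw from y',np.degrees(np.arctan2(-d[0],d[1])))
# wedge rear top edge z=.022
a=np.array([(577,164),(619,193)])/s+[180,190]-.35
b=np.array([(84,170),(106,233)])/s+[240,200]-.35
A=plane(C['scene'],a,.022);print('scene rear top R? L?\n',A.round(4),np.linalg.norm(A[0]-A[1]))
B=plane(C['side'],b[:1],.022);B0=plane(C['side'],b[1:],.0);print('side rear top L, bottom R',B.round(4),B0.round(4))
t=plane(C['scene'],np.array([(536,283)])/s+[180,190]-.35,.0);print('scene tip left bottom',t.round(4))
for nm,p1,p2,z in(('sample',(316,155),(397,280),.058),('flask',(397,124),(246,395),0),('tin',(655,448),(208,65),0)):
    print(nm,plane(C['scene'],[np.array(p1)/s+[180,190]],z).round(3),plane(C['side'],[np.array(p2)/s+[240,200]],z).round(3))
```

```text
red 76.0 318.36842105263156 231.4736842105263
yellow 650.0 285.6353846153846 256.73846153846154
side pad [[0.63773468 0.06805646 0.062     ]] tri (array([0.63892574, 0.07353973, 0.05851202]), np.float64(0.0029811669249503164))
scene corners FL FR BL BR(top)
 [[ 0.6171  0.1083  0.058 ]
 [ 0.5806 -0.1164  0.058 ]
 [ 0.8889  0.0653  0.058 ]
 [ 0.8524 -0.1593  0.058 ]] 0.2276675971748915 0.27518456828808263 0.2751502636673479
side FL FR BR
 [[ 0.6147  0.0994  0.058 ]
 [ 0.5759 -0.1268  0.058 ]
 [ 0.8531 -0.1667  0.058 ]] 0.22953771151790714 0.2801036832811131
yaw x -9.001917469888562
yaw x -8.9610872598723
yaw x -8.199649665003701
yaw from y -9.21732769437728
yaw from y -9.73351600792945
scene rear top R? L?
 [[0.5103 0.0669 0.022 ]
 [0.5157 0.1111 0.022 ]] 0.04455493635303831
side rear top L, bottom R [[0.518  0.1068 0.022 ]] [[0.5154 0.0636 0.    ]]
scene tip left bottom [[0.6142 0.0985 0.    ]]
sample [[ 0.648 -0.09   0.058]] [[ 0.633 -0.117  0.058]]
flask [[ 0.548 -0.09   0.   ]] [[ 0.535 -0.112  0.   ]]
tin [[0.685 0.254 0.   ]] [[0.66  0.211 0.   ]]
```

```bash
cat >> h.py <<'E'
def Rs(yaw_deg,flip=1):
    # tool y down, tool z = flip*stand y
    a=np.radians(yaw_deg); z=flip*np.array([-np.sin(a),np.cos(a),0]); y=np.array([0,0,-1.]); return np.c_[np.cross(y,z),y,z]
def delta(s,tip,Rt,L=.166):
    R=Ro.from_quat(s['eef_rot']); p=np.array(tip)-L*Rt[:,1]
    d=R.inv().apply(p-s['tool_pos']); w=(R.inv()*Ro.from_matrix(Rt)).as_rotvec(degrees=True)
    print('d(mm share)',d.round(4),'w share',(w/45).round(4),'len',np.linalg.norm(d).round(3),'ang',np.linalg.norm(w).round(1))
def tipof(s):
    R=Ro.from_quat(s['eef_rot']).as_matrix(); return s['tool_pos']+.166*R[:,1]
E
python3 - <<'E'
from plant import r
from h import *
s=r.get_state();print(Ro.from_quat(s['eef_rot']).as_matrix().round(3))
c=r.get_calibration('wrist');R=np.array(c['R']);print('cam',-R.T@np.array(c['t']),'fwd',R[2])
for f in(1,-1): delta(s,[.53,.09,.2],Rs(-9,f))
E
```

```text
[[ 0.941 -0.     0.339]
 [-0.339 -0.001  0.941]
 [ 0.    -1.    -0.001]]
cam [0.14905463 0.61072797 0.38490067] fwd [ 0.24462527 -0.08891648 -0.96553215]
d(mm share) [ 0.4681  0.0386 -0.3604] w share [ 0.0017 -0.2403 -0.    ] len 0.592 ang 10.8
d(mm share) [ 0.4681  0.0386 -0.3604] w share [1.0000e-04 3.7597e+00 2.5000e-03] len 0.592 ang 169.2
```

arm_command(deltas=[{"dx":0.03,"dy":0,"dz":-0.025},{"dx":0.07,"dy":0,"dz":-0.055},{"dx":0.11,"dy":0,"dz":-0.085,"wy":-0.08},{"dx":0.15,"dy":0,"dz":-0.115,"wy":-0.16},{"dx":0.19,"dy":0,"dz":-0.145,"wy":-0.24}], claw=-1, grip_force=10)

```text
invalid input at $.deltas[0]: expected keys dx, dy, dz, wx, wy, wz
```

Run:
```python
from plant import r
from h import *
s=r.get_state();print(s['clock'],tipof(s),s['opening']);delta(s,[.50,.09,.2],Rs(-9))
```

```text
0.15 [0.21174224 0.58756106 0.23811233] 0.9971801948175135
d(mm share) [ 0.4399  0.0386 -0.3706] w share [ 0.0017 -0.2403 -0.    ] len 0.576 ang 10.8
```

arm_command(deltas=[{"dx":0.03,"dy":0,"dz":-0.025,"wx":0,"wy":0,"wz":0},{"dx":0.07,"dy":0,"dz":-0.055,"wx":0,"wy":0,"wz":0},{"dx":0.11,"dy":0,"dz":-0.085,"wx":0,"wy":-0.08,"wz":0},{"dx":0.15,"dy":0,"dz":-0.115,"wx":0,"wy":-0.16,"wz":0},{"dx":0.19,"dy":0,"dz":-0.145,"wx":0,"wy":-0.24,"wz":0}], claw=-1, grip_force=10)

```text
clock: 0.65
tool_pos: [0.3422, 0.3854, 0.4046]
eef_rot: [0.705, -0.054, 0.055, -0.705]
contact_force: [0.7, 0.3, -0.3]
opening: 0.569
```

Run:
```python
from plant import r
from h import *
s=r.get_state();print(s['clock'],tipof(s),s['opening']);delta(s,[.50,.09,.2],Rs(-9))
```

```text
0.65 [0.34218677 0.38537653 0.23860492] 0.5692524708973699
d(mm share) [ 0.2013  0.0387 -0.2677] w share [0.0003 0.0036 0.0002] len 0.337 ang 0.2
```

arm_command(deltas=[{"dx":0.03,"dy":0,"dz":-0.04,"wx":0,"wy":0,"wz":0},{"dx":0.06,"dy":0.0,"dz":-0.08,"wx":0,"wy":0,"wz":0},{"dx":0.09,"dy":0.01,"dz":-0.12,"wx":0,"wy":0,"wz":0},{"dx":0.12,"dy":0.01,"dz":-0.155,"wx":0,"wy":0,"wz":0},{"dx":0.145,"dy":0.02,"dz":-0.19,"wx":0,"wy":0,"wz":0}])

```text
clock: 1.15
tool_pos: [0.4563, 0.1748, 0.3852]
eef_rot: [-0.705, 0.055, -0.057, 0.705]
contact_force: [0.4, 0.3, 0.4]
opening: 0.117
```

arm_command(deltas=[{"dx":0.02,"dy":0,"dz":-0.03,"wx":0,"wy":0,"wz":0},{"dx":0.04,"dy":0.01,"dz":-0.05,"wx":0,"wy":0,"wz":0},{"dx":0.045,"dy":0.02,"dz":-0.065,"wx":0,"wy":0,"wz":0},{"dx":0.045,"dy":0.02,"dz":-0.065,"wx":0,"wy":0,"wz":0},{"dx":0.045,"dy":0.02,"dz":-0.065,"wx":0,"wy":0,"wz":0}])

```text
clock: 1.65
tool_pos: [0.4883, 0.1067, 0.3645]
eef_rot: [-0.705, 0.056, -0.055, 0.705]
contact_force: [0.3, 0.0, 0.1]
opening: 0.005
```

Run:
```python
from plant import r
from h import *
s=r.get_state();print(s['clock'],tipof(s),s['opening'],s['contact_force'],s['moment'])
c=r.get_calibration('wrist');print(c['R'],c['t'])
im=r.snapshot('wrist');cv2.imwrite("pics/w1.png",im[:,:,::-1])
import pickle;pickle.dump(c,open('w1.pkl','wb'))
```

```text
1.65 [0.48806453 0.10684513 0.19850408] 0.004880736335931096 [0.31555802 0.02504275 0.13144441] [ 0.03456364  0.00015564 -0.01622042]
[[ 1.55005768e-01  9.87913129e-01  9.27723892e-04]
 [ 9.54227594e-01 -1.49963434e-01  2.58767593e-01]
 [ 2.55779027e-01 -3.92252097e-02 -9.65939166e-01]] [-0.18188589 -0.47487863  0.23018903]
```

View pics/w1.png

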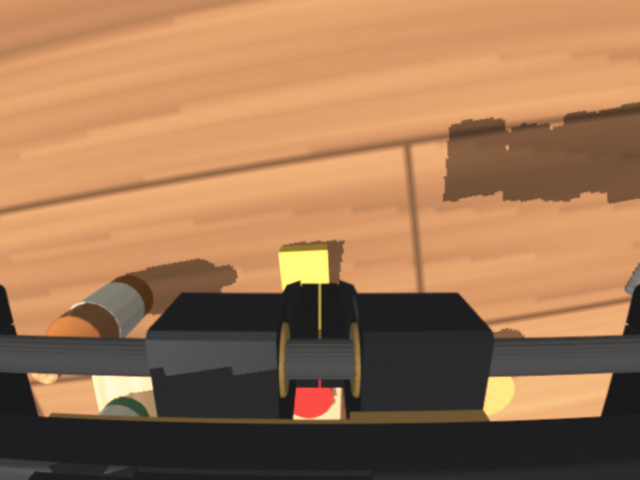

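arm_command(deltas=[{"dx":0.03,"dy":-0.01,"dz":-0.005,"wx":0,"wy":0,"wz":0},{"dx":0.07,"dy":-0.02,"dz":-0.01,"wx":0,"wy":0,"wz":0},{"dx":0.1,"dy":-0.03,"dz":-0.01,"wx":0,"wy":0,"wz":0},{"dx":0.115,"dy":-0.03,"dz":-0.01,"wx":0,"wy":0,"wz":0},{"dx":0.115,"dy":-0.03,"dz":-0.01,"wx":0,"wy":0,"wz":0}])

```text
clock: 2.2
tool_pos: [0.6023, 0.0792, 0.3953]
eef_rot: [-0.704, 0.054, -0.056, 0.706]
contact_force: [-1.4, 0.6, 0.1]
opening: 0.005
```

Run:
```python
from plant import r
from h import *
s=r.get_state();print(s['clock'],tipof(s),s['qd'].round(3))
c=r.get_calibration('wrist')
im=r.snapshot('wrist');cv2.imwrite("pics/w2.png",im[:,:,::-1])
import pickle;pickle.dump(c,open('w2.pkl','wb'))
h=cv2.cvtColor(im,cv2.COLOR_RGB2HSV)
for k,lo,hi in(('red',(0,190,60),(6,255,255)),('yellow',(22,140,100),(34,255,255))):
    m=cv2.inRange(h,lo,hi); cs,_=cv2.findContours(m,cv2.RETR_EXTERNAL,cv2.CHAIN_APPROX_NONE)
    for q in cs:
        if cv2.contourArea(q)>200:
            M=cv2.moments(q);ce=(M['m10']/M['m00'],M['m01']/M['m00']);print(k,cv2.contourArea(q),ce,cv2.boundingRect(q),plane(c,[ce],.062 if k=='red' else .012).round(4)); 
            if k=='yellow':print(cv2.approxPolyDP(q,3,True).reshape(-1,2).tolist())
```

```text
2.2 [0.60273896 0.07949683 0.22925967] [-0.008 -0.019 -0.013  0.091 -0.009 -0.008 -0.011]
yellow 581.0 (319.1265060240964, 204.043602983362) (288, 116, 52, 104) [[0.597  0.0813 0.012 ]]
[[289, 118], [336, 118], [337, 206], [297, 207], [291, 160], [297, 219], [338, 217], [337, 117]]
```

View pics/w2.png

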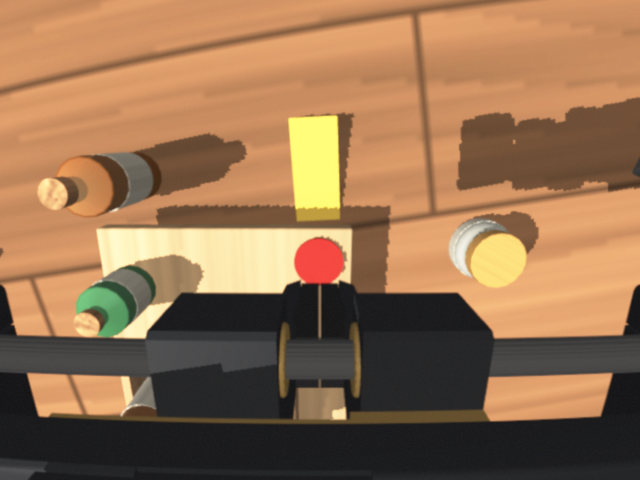

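Run:
```python
from h import *
import pickle;c=pickle.load(open('w2.pkl','rb'))
im=cv2.imread('pics/w2.png')[:,:,::-1].copy();h=cv2.cvtColor(im,cv2.COLOR_RGB2HSV)
m=cv2.inRange(h,(0,170,90),(6,255,255))|cv2.inRange(h,(172,170,90),(180,255,255));m[:, :270]=0;m[:,370:]=0;m[:230]=0;m[285:]=0
q=max(cv2.findContours(m,cv2.RETR_EXTERNAL,cv2.CHAIN_APPROX_NONE)[0],key=cv2.contourArea).reshape(-1,2)
q=q[q[:,1]<278];P=plane(c,q+0.0,.062)[:,:2]
A=np.c_[2*P,np.ones(len(P))];x=np.linalg.lstsq(A,(P**2).sum(1),rcond=None)[0];print('pad',x[:2],'rad',np.sqrt(x[2]+x[0]**2+x[1]**2))
# deck front edge
f=plane(c,[(98,229),(352,228)],.058);d=f[1]-f[0];print('deck front R,L',f.round(4),np.linalg.norm(d),'yaw',np.degrees(np.arctan2(-d[0],d[1])))
rear=plane(c,[(289,117.5),(338.5,116.5)],.022);tip=plane(c,[(297,219.5),(341,218)],.002)
print(rear.round(4),np.linalg.norm(rear[0]-rear[1]),tip.round(4),np.linalg.norm(tip[0]-tip[1]))
a=(rear.mean(0),tip.mean(0));v=a[1]-a[0];print('rear',a[0],'tip',a[1],'len',np.linalg.norm(v[:2]),'yaw',np.degrees(np.arctan2(v[1],v[0])))
dr=rear[1]-rear[0];print('rear yaw',np.degrees(np.arctan2(-dr[0],dr[1])))
yaw=np.radians(-9);ex=np.array([np.cos(yaw),np.sin(yaw)]);ey=np.array([-ex[1],ex[0]])
for n,p in(('rear',a[0]),('tip',a[1]),('FR',f[0]),('FL',f[1])): print(n,(p[:2]-x[:2])@ex,(p[:2]-x[:2])@ey)
```

```text
pad [0.63942211 0.07397378] rad 0.02108471646556603
deck front R,L [[ 0.58   -0.1171  0.058 ]
 [ 0.6148  0.1076  0.058 ]] 0.22741418313826314 yaw -8.799594280608922
[[0.5123 0.0668 0.022 ]
 [0.5185 0.1114 0.022 ]] 0.04507245036588779 [[0.611  0.0561 0.002 ]
 [0.6164 0.1009 0.002 ]] 0.04515683598471732
rear [0.51538031 0.08912356 0.022     ] tip [0.61370167 0.07851897 0.002     ] len 0.09889158916410357 yaw -6.155922433346841
rear yaw -7.844385000555626
rear -0.12488458960369421 -0.0044411564506159785
tip -0.02611480899498468 0.0004656598195569731
FR -0.02874889915533913 -0.1980473054800392
FL -0.02954433313721185 0.02936548654631972
```

Run:
```python
from plant import r
from h import *
s=r.get_state();print(s['contact_force'],s['opening']);delta(s,[.6395,.074,.075],Rs(-9))
```

```text
[-0.36038781 -0.24291317 -0.01105748] 0.0059477686823964345
d(mm share) [0.0391 0.1538 0.0003] w share [-0.0015  0.0025 -0.0003] len 0.159 ang 0.1
```

arm_command(deltas=[{"dx":0.02,"dy":0.02,"dz":0,"wx":0,"wy":0,"wz":0},{"dx":0.038,"dy":0.06,"dz":0,"wx":0,"wy":0,"wz":0},{"dx":0.038,"dy":0.1,"dz":0,"wx":0,"wy":0,"wz":0},{"dx":0.038,"dy":0.13,"dz":0,"wx":0,"wy":0,"wz":0},{"dx":0.038,"dy":0.15,"dz":0,"wx":0,"wy":0,"wz":0}])

```text
clock: 2.75
tool_pos: [0.6362, 0.0735, 0.2423]
eef_rot: [0.705, -0.056, 0.053, -0.705]
contact_force: [-0.4, 0.7, 0.3]
opening: 0.007
```

arm_command(deltas=[{"dx":0,"dy":0,"dz":0,"wx":0,"wy":0,"wz":0},{"dx":0,"dy":0.0,"dz":0,"wx":0,"wy":0,"wz":0},{"dx":0,"dy":0,"dz":0,"wx":0,"wy":0,"wz":0},{"dx":0,"dy":0,"dz":0,"wx":0,"wy":0,"wz":0},{"dx":0,"dy":0,"dz":0,"wx":0,"wy":0,"wz":0}])

```text
clock: 3.25
tool_pos: [0.639, 0.0719, 0.2459]
eef_rot: [-0.705, 0.055, -0.056, 0.705]
contact_force: [0.0, -0.1, 0.2]
opening: 0.004
```

Run:
```python
from plant import r
from h import *
s=r.get_state();print(s['contact_force'],tipof(s));delta(s,[.6395,.074,.062],Rs(-9))
```

```text
[ 0.03167698 -0.12009338  0.1558293 ] [0.63926139 0.07191675 0.07992002]
d(mm share) [0.0002 0.0179 0.0022] w share [-0.0008 -0.0003  0.0022] len 0.018 ang 0.1
```

arm_command(deltas=[{"dx":0,"dy":0.004,"dz":0.002,"wx":0,"wy":0,"wz":0},{"dx":0,"dy":0.008,"dz":0.002,"wx":0,"wy":0,"wz":0},{"dx":0,"dy":0.012,"dz":0.002,"wx":0,"wy":0,"wz":0},{"dx":0,"dy":0.014,"dz":0.002,"wx":0,"wy":0,"wz":0},{"dx":0,"dy":0.015,"dz":0.002,"wx":0,"wy":0,"wz":0}])

```text
clock: 3.75
tool_pos: [0.6389, 0.0737, 0.2292]
eef_rot: [0.705, -0.056, 0.055, -0.705]
contact_force: [-0.5, -0.0, 0.1]
opening: 0.004
```

arm_command(deltas=[{"dx":0,"dy":0.001,"dz":0,"wx":0,"wy":0,"wz":0},{"dx":0,"dy":0.002,"dz":0,"wx":0,"wy":0,"wz":0},{"dx":0,"dy":0.003,"dz":0,"wx":0,"wy":0,"wz":0},{"dx":0,"dy":0.004,"dz":0,"wx":0,"wy":0,"wz":0},{"dx":0,"dy":0.005,"dz":0,"wx":0,"wy":0,"wz":0}])

```text
clock: 4.25
tool_pos: [0.6388, 0.0745, 0.2249]
eef_rot: [-0.705, 0.055, -0.055, 0.705]
contact_force: [-2.5, 2.2, 3.7]
opening: 0.01
```

arm_command(deltas=[{"dx":0,"dy":0.001,"dz":0,"wx":0,"wy":0,"wz":0},{"dx":0,"dy":0.002,"dz":0,"wx":0,"wy":0,"wz":0},{"dx":0,"dy":0.002,"dz":0,"wx":0,"wy":0,"wz":0},{"dx":0,"dy":0.002,"dz":0,"wx":0,"wy":0,"wz":0},{"dx":0,"dy":0.002,"dz":0,"wx":0,"wy":0,"wz":0}])

```text
clock: 4.75
tool_pos: [0.6392, 0.074, 0.2229]
eef_rot: [-0.705, 0.055, -0.056, 0.705]
contact_force: [-1.2, 3.9, 4.0]
opening: 0.004
```

arm_command(deltas=[{"dx":0,"dy":0.001,"dz":0,"wx":0,"wy":0,"wz":0},{"dx":0,"dy":0.002,"dz":0,"wx":0,"wy":0,"wz":0},{"dx":0,"dy":0.002,"dz":0,"wx":0,"wy":0,"wz":0},{"dx":0,"dy":0.002,"dz":0,"wx":0,"wy":0,"wz":0},{"dx":0,"dy":0.002,"dz":0,"wx":0,"wy":0,"wz":0}])

```text
clock: 5.25
tool_pos: [0.6392, 0.0735, 0.2207]
eef_rot: [0.705, -0.055, 0.056, -0.705]
contact_force: [0.5, 3.0, 3.0]
opening: 0.004
```

arm_command(deltas=[{"dx":0,"dy":0.0005,"dz":0,"wx":0,"wy":0,"wz":0},{"dx":0,"dy":0.001,"dz":0,"wx":0,"wy":0,"wz":0},{"dx":0,"dy":0.0015,"dz":0,"wx":0,"wy":0,"wz":0},{"dx":0,"dy":0.002,"dz":0,"wx":0,"wy":0,"wz":0},{"dx":0,"dy":0.002,"dz":0,"wx":0,"wy":0,"wz":0}])

```text
clock: 5.75
tool_pos: [0.639, 0.0739, 0.2193]
eef_rot: [-0.705, 0.055, -0.056, 0.705]
contact_force: [-1.3, 2.4, 8.0]
opening: 0.008
```

arm_command(deltas=[{"dx":0,"dy":0.0005,"dz":0,"wx":0,"wy":0,"wz":0},{"dx":0,"dy":0.001,"dz":0,"wx":0,"wy":0,"wz":0},{"dx":0,"dy":0.001,"dz":0,"wx":0,"wy":0,"wz":0},{"dx":0,"dy":0.001,"dz":0,"wx":0,"wy":0,"wz":0},{"dx":0,"dy":0.001,"dz":0,"wx":0,"wy":0,"wz":0}])

```text
clock: 6.25
tool_pos: [0.639, 0.0739, 0.2191]
eef_rot: [-0.705, 0.055, -0.056, 0.705]
contact_force: [-2.6, 1.5, 13.7]
opening: 0.002
```

The foot met the bench about 9 mm down, and the force rose to 13.7 N. Now I release it.

arm_command(deltas=[{"dx":0,"dy":-0.003,"dz":0,"wx":0,"wy":0,"wz":0},{"dx":0,"dy":-0.006,"dz":0,"wx":0,"wy":0,"wz":0},{"dx":0,"dy":-0.009,"dz":0,"wx":0,"wy":0,"wz":0},{"dx":0,"dy":-0.012,"dz":0,"wx":0,"wy":0,"wz":0},{"dx":0,"dy":-0.015,"dz":0,"wx":0,"wy":0,"wz":0}])

```text
clock: 6.75
tool_pos: [0.6385, 0.0734, 0.2324]
eef_rot: [0.705, -0.056, 0.055, -0.705]
contact_force: [0.3, 0.9, -0.5]
opening: 0.006
```

arm_command(deltas=[{"dx":0,"dy":-0.02,"dz":0,"wx":0,"wy":0,"wz":0},{"dx":-0.02,"dy":-0.06,"dz":0,"wx":0,"wy":0,"wz":0},{"dx":-0.06,"dy":-0.09,"dz":0,"wx":0,"wy":0,"wz":0},{"dx":-0.09,"dy":-0.09,"dz":0,"wx":0,"wy":0,"wz":0},{"dx":-0.09,"dy":-0.09,"dz":0,"wx":0,"wy":0,"wz":0}])

```text
clock: 7.25
tool_pos: [0.5461, 0.0888, 0.3234]
eef_rot: [0.705, -0.056, 0.053, -0.705]
contact_force: [1.1, 0.1, 0.8]
opening: 0.008
```

```bash
cat > look.py <<'E'
import sys,pickle
from plant import r
from h import *
n=sys.argv[1]
s=r.get_state();print(s['clock'],'tip',tipof(s),s['contact_force'])
c=r.get_calibration('wrist');im=r.snapshot('wrist');cv2.imwrite(f"pics/{n}.png",im[:,:,::-1]);pickle.dump(c,open(n+'.pkl','wb'))
print('deck FR,FL proj',proj(c,[[.58,-.1171,.058],[.6148,.1076,.058]]).round(1).tolist())
print('pad proj',proj(c,[[.6395,.074,.062]]).round(1))
E
python3 look.py w3
python3 - <<'E'
from plant import r
from h import *
delta(r.get_state(),[.4910,.0937,.10],Rs(-9))
E
```

```text
7.25 tip [0.54530267 0.08875056 0.1574382 ] [1.06154853 0.12416919 0.75652675]
deck FR,FL proj [[58.2, 325.6], [358.6, 328.7]]
pad proj [[318.5 366.8]]
d(mm share) [-0.0574  0.0572 -0.0035] w share [ 0.0009  0.0025 -0.0025] len 0.081 ang 0.2
```

View pics/w3.png

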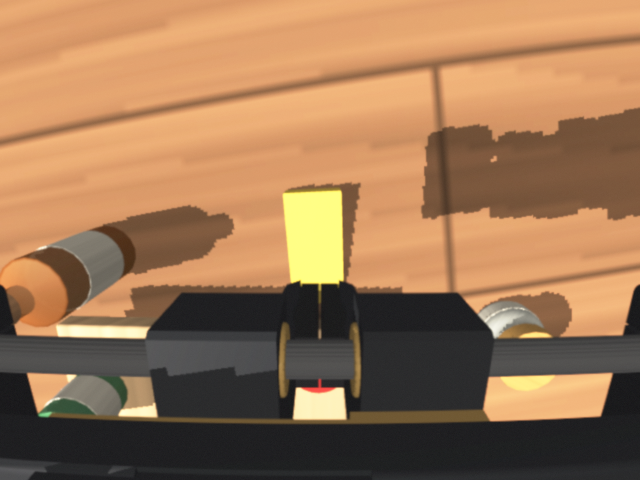

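arm_command(deltas=[{"dx":-0.03,"dy":0.01,"dz":-0.001,"wx":0,"wy":0,"wz":0},{"dx":-0.055,"dy":0.02,"dz":-0.002,"wx":0,"wy":0,"wz":0},{"dx":-0.056,"dy":0.05,"dz":-0.002,"wx":0,"wy":0,"wz":0},{"dx":-0.056,"dy":0.08,"dz":-0.002,"wx":0,"wy":0,"wz":0},{"dx":-0.056,"dy":0.1,"dz":-0.002,"wx":0,"wy":0,"wz":0}])

```text
clock: 7.8
tool_pos: [0.495, 0.0945, 0.2205]
eef_rot: [0.705, -0.056, 0.055, -0.705]
contact_force: [-0.2, 0.3, 0.0]
opening: 0.004
```

arm_command(deltas=[{"dx":0,"dy":0,"dz":0,"wx":0,"wy":0,"wz":0},{"dx":0,"dy":0.0,"dz":0,"wx":0,"wy":0,"wz":0},{"dx":0,"dy":0,"dz":0,"wx":0,"wy":0,"wz":0},{"dx":0,"dy":0,"dz":0,"wx":0,"wy":0,"wz":0},{"dx":0,"dy":0,"dz":0,"wx":0,"wy":0,"wz":0}])

```text
clock: 8.3
tool_pos: [0.4949, 0.0946, 0.2235]
eef_rot: [-0.705, 0.055, -0.056, 0.705]
contact_force: [-0.5, -0.6, 0.3]
opening: 0.009
```

```bash
python3 look.py w4
python3 - <<'E'
from plant import r
from h import *
delta(r.get_state(),[.492,.0953,.010],Rs(-9))
E
```

```text
8.3 tip [0.49513512 0.09467845 0.05753219] [-0.49764033 -0.57610931  0.31024659]
deck FR,FL proj [[-27.4, 487.0], [378.1, 503.6]]
pad proj [[322.4 549.5]]
d(mm share) [-0.0029  0.0474  0.0003] w share [-0.0008 -0.0006  0.0015] len 0.047 ang 0.1
```

View pics/w4.png

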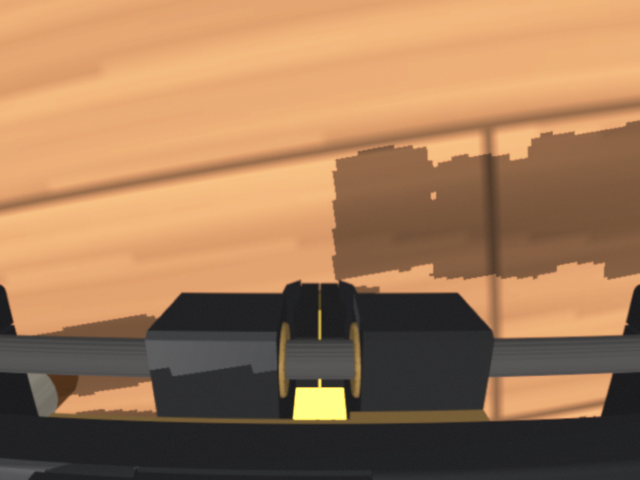

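arm_command(deltas=[{"dx":-0.006,"dy":0.005,"dz":0,"wx":0,"wy":0,"wz":0},{"dx":-0.006,"dy":0.02,"dz":0,"wx":0,"wy":0,"wz":0},{"dx":-0.006,"dy":0.035,"dz":0,"wx":0,"wy":0,"wz":0},{"dx":-0.006,"dy":0.044,"dz":0,"wx":0,"wy":0,"wz":0},{"dx":-0.006,"dy":0.048,"dz":0,"wx":0,"wy":0,"wz":0}])

```text
clock: 8.85
tool_pos: [0.488, 0.0957, 0.1738]
eef_rot: [0.705, -0.056, 0.055, -0.705]
contact_force: [-0.3, -0.9, 0.1]
opening: 0.003
```

arm_command(deltas=[{"dx":0,"dy":0,"dz":0,"wx":0,"wy":0,"wz":0},{"dx":0,"dy":0.0,"dz":0,"wx":0,"wy":0,"wz":0},{"dx":0.002,"dy":0,"dz":0,"wx":0,"wy":0,"wz":0},{"dx":0.004,"dy":0,"dz":0,"wx":0,"wy":0,"wz":0},{"dx":0.006,"dy":0,"dz":0,"wx":0,"wy":0,"wz":0}])

```text
clock: 9.35
tool_pos: [0.4949, 0.0946, 0.175]
eef_rot: [-0.705, 0.055, -0.056, 0.705]
contact_force: [-0.6, 0.2, 0.1]
opening: 0.008
```

```bash
cat > st.py <<'E'
from plant import r
from h import *
s=r.get_state();t=tipof(s);e=np.array([np.cos(np.radians(-9)),np.sin(np.radians(-9))]);d=t[:2]-[.6395,.074]
print(s['clock'],'tip',t.round(4),'stand xy mm',(1e3*d@e).round(1),(1e3*(d@[-e[1],e[0]])).round(1),'F',s['contact_force'].round(2),'Fx',(s['contact_force'][:2]@e).round(2))
im=r.snapshot('side');cv2.imwrite('pics/side_now.png',cv2.resize(im[190:330,240:470,::-1],None,fx=3.4,fy=3.4,interpolation=cv2.INTER_CUBIC))
E
python3 st.py
```

```text
9.35 tip [0.495  0.0946 0.009 ] stand xy mm -145.9 -2.3 F [-0.57  0.22  0.1 ] Fx -0.6
```

View pics/side_now.png

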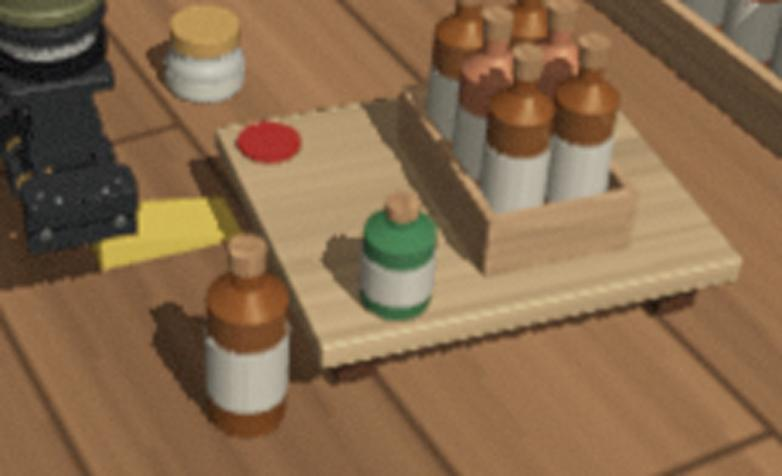

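The fingertips are behind the wedge and the stand is back level. Next I push.

arm_command(deltas=[{"dx":0.004,"dy":0,"dz":0,"wx":0,"wy":0,"wz":0},{"dx":0.008,"dy":0.0,"dz":0,"wx":0,"wy":0,"wz":0},{"dx":0.012,"dy":0,"dz":0,"wx":0,"wy":0,"wz":0},{"dx":0.016,"dy":0,"dz":0,"wx":0,"wy":0,"wz":0},{"dx":0.02,"dy":0,"dz":0,"wx":0,"wy":0,"wz":0}])

```text
clock: 9.9
tool_pos: [0.5145, 0.0915, 0.1747]
eef_rot: [-0.705, 0.056, -0.055, 0.705]
contact_force: [-0.1, -0.4, 0.2]
opening: 0.004
```

arm_command(deltas=[{"dx":0.004,"dy":0,"dz":0,"wx":0,"wy":0,"wz":0},{"dx":0.008,"dy":0.0,"dz":0,"wx":0,"wy":0,"wz":0},{"dx":0.012,"dy":0,"dz":0,"wx":0,"wy":0,"wz":0},{"dx":0.016,"dy":0,"dz":0,"wx":0,"wy":0,"wz":0},{"dx":0.02,"dy":0,"dz":0,"wx":0,"wy":0,"wz":0}])

```text
clock: 10.4
tool_pos: [0.5344, 0.0883, 0.1747]
eef_rot: [-0.705, 0.056, -0.056, 0.705]
contact_force: [-0.5, -0.1, -0.4]
opening: 0.002
```

```bash
python3 st.py
```

```text
10.4 tip [0.5344 0.0883 0.0087] stand xy mm -106.1 -2.3 F [-0.46 -0.14 -0.36] Fx -0.43
```

View pics/side_now.png

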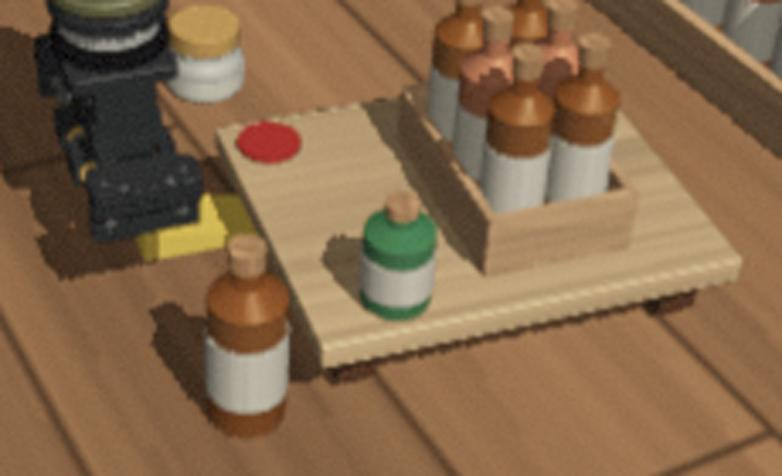

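arm_command(deltas=[{"dx":0.002,"dy":0,"dz":0,"wx":0,"wy":0,"wz":0},{"dx":0.004,"dy":0.0,"dz":0,"wx":0,"wy":0,"wz":0},{"dx":0.006,"dy":0,"dz":0,"wx":0,"wy":0,"wz":0},{"dx":0.008,"dy":0,"dz":0,"wx":0,"wy":0,"wz":0},{"dx":0.01,"dy":0,"dz":0,"wx":0,"wy":0,"wz":0}])

```text
clock: 10.95
tool_pos: [0.544, 0.0868, 0.1747]
eef_rot: [-0.705, 0.056, -0.056, 0.705]
contact_force: [-0.1, -0.3, 0.6]
opening: 0.006
```

arm_command(deltas=[{"dx":0.001,"dy":0,"dz":0,"wx":0,"wy":0,"wz":0},{"dx":0.002,"dy":0.0,"dz":0,"wx":0,"wy":0,"wz":0},{"dx":0.003,"dy":0,"dz":0,"wx":0,"wy":0,"wz":0},{"dx":0.004,"dy":0,"dz":0,"wx":0,"wy":0,"wz":0},{"dx":0.004,"dy":0,"dz":0,"wx":0,"wy":0,"wz":0}])

```text
clock: 11.45
tool_pos: [0.5481, 0.0862, 0.1747]
eef_rot: [-0.705, 0.055, -0.056, 0.705]
contact_force: [0.5, 0.5, 0.3]
opening: 0.004
```

```bash
python3 st.py
```

```text
11.45 tip [0.5481 0.0862 0.0087] stand xy mm -92.1 -2.2 F [0.53 0.47 0.28] Fx 0.45
```

arm_command(deltas=[{"dx":0.0005,"dy":0,"dz":0,"wx":0,"wy":0,"wz":0},{"dx":0.001,"dy":0.0,"dz":0,"wx":0,"wy":0,"wz":0},{"dx":0.0015,"dy":0,"dz":0,"wx":0,"wy":0,"wz":0},{"dx":0.002,"dy":0,"dz":0,"wx":0,"wy":0,"wz":0},{"dx":0.002,"dy":0,"dz":0,"wx":0,"wy":0,"wz":0}])

```text
clock: 12.0
tool_pos: [0.5499, 0.0859, 0.1747]
eef_rot: [-0.705, 0.056, -0.056, 0.705]
contact_force: [-0.4, -0.2, 1.2]
opening: 0.004
```

arm_command(deltas=[{"dx":0.0005,"dy":0,"dz":0,"wx":0,"wy":0,"wz":0},{"dx":0.001,"dy":0.0,"dz":0,"wx":0,"wy":0,"wz":0},{"dx":0.0015,"dy":0,"dz":0,"wx":0,"wy":0,"wz":0},{"dx":0.002,"dy":0,"dz":0,"wx":0,"wy":0,"wz":0},{"dx":0.002,"dy":0,"dz":0,"wx":0,"wy":0,"wz":0}])

```text
clock: 12.5
tool_pos: [0.5519, 0.0855, 0.1747]
eef_rot: [-0.705, 0.055, -0.056, 0.705]
contact_force: [-1.4, -0.2, -0.5]
opening: 0.005
```

arm_command(deltas=[{"dx":0.0005,"dy":0,"dz":0,"wx":0,"wy":0,"wz":0},{"dx":0.001,"dy":0.0,"dz":0,"wx":0,"wy":0,"wz":0},{"dx":0.0015,"dy":0,"dz":0,"wx":0,"wy":0,"wz":0},{"dx":0.0015,"dy":0,"dz":0,"wx":0,"wy":0,"wz":0},{"dx":0.0015,"dy":0,"dz":0,"wx":0,"wy":0,"wz":0}])

```text
clock: 13.0
tool_pos: [0.5534, 0.0853, 0.1747]
eef_rot: [-0.705, 0.055, -0.056, 0.705]
contact_force: [-0.6, 0.0, 0.6]
opening: 0.002
```

arm_command(deltas=[{"dx":0.0005,"dy":0,"dz":0,"wx":0,"wy":0,"wz":0},{"dx":0.001,"dy":0.0,"dz":0,"wx":0,"wy":0,"wz":0},{"dx":0.0015,"dy":0,"dz":0,"wx":0,"wy":0,"wz":0},{"dx":0.0015,"dy":0,"dz":0,"wx":0,"wy":0,"wz":0},{"dx":0.0015,"dy":0,"dz":0,"wx":0,"wy":0,"wz":0}])

```text
clock: 13.5
tool_pos: [0.5549, 0.0851, 0.1747]
eef_rot: [-0.705, 0.055, -0.056, 0.705]
contact_force: [-0.7, -0.0, -0.4]
opening: 0.005
```

```bash
python3 st.py
```

```text
13.5 tip [0.5549 0.0851 0.0087] stand xy mm -85.3 -2.3 F [-0.66 -0.05 -0.45] Fx -0.65
```

View pics/side_now.png

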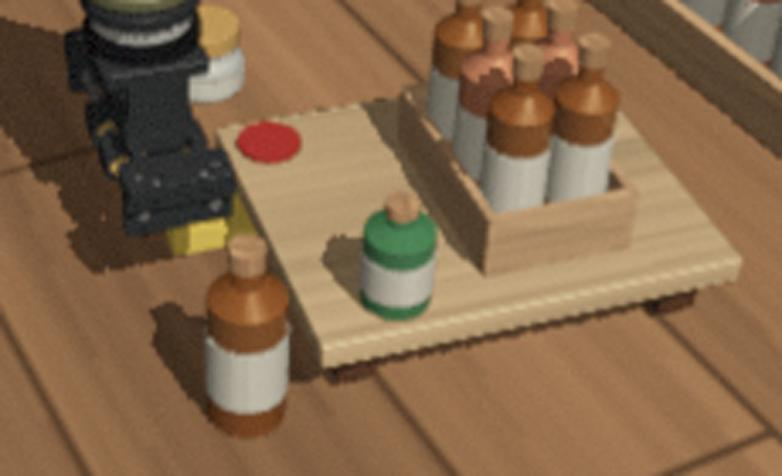

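arm_command(deltas=[{"dx":0.0005,"dy":0,"dz":0,"wx":0,"wy":0,"wz":0},{"dx":0.001,"dy":0.0,"dz":0,"wx":0,"wy":0,"wz":0},{"dx":0.0015,"dy":0,"dz":0,"wx":0,"wy":0,"wz":0},{"dx":0.0015,"dy":0,"dz":0,"wx":0,"wy":0,"wz":0},{"dx":0.0015,"dy":0,"dz":0,"wx":0,"wy":0,"wz":0}])

```text
clock: 14.05
tool_pos: [0.5563, 0.0848, 0.1747]
eef_rot: [-0.705, 0.055, -0.056, 0.705]
contact_force: [-0.3, -0.4, 0.5]
opening: 0.006
```

arm_command(deltas=[{"dx":0.0005,"dy":0,"dz":0,"wx":0,"wy":0,"wz":0},{"dx":0.001,"dy":0.0,"dz":0,"wx":0,"wy":0,"wz":0},{"dx":0.0015,"dy":0,"dz":0,"wx":0,"wy":0,"wz":0},{"dx":0.0015,"dy":0,"dz":0,"wx":0,"wy":0,"wz":0},{"dx":0.0015,"dy":0,"dz":0,"wx":0,"wy":0,"wz":0}])

```text
clock: 14.55
tool_pos: [0.5578, 0.0846, 0.1747]
eef_rot: [-0.705, 0.055, -0.056, 0.705]
contact_force: [-0.2, 0.2, 0.0]
opening: 0.011
```

arm_command(deltas=[{"dx":0.0005,"dy":0,"dz":0,"wx":0,"wy":0,"wz":0},{"dx":0.001,"dy":0.0,"dz":0,"wx":0,"wy":0,"wz":0},{"dx":0.0015,"dy":0,"dz":0,"wx":0,"wy":0,"wz":0},{"dx":0.0015,"dy":0,"dz":0,"wx":0,"wy":0,"wz":0},{"dx":0.0015,"dy":0,"dz":0,"wx":0,"wy":0,"wz":0}])

```text
clock: 15.05
tool_pos: [0.5593, 0.0844, 0.1747]
eef_rot: [-0.705, 0.055, -0.056, 0.705]
contact_force: [-0.3, 0.2, -0.6]
opening: 0.008
```

arm_command(deltas=[{"dx":0.0005,"dy":0,"dz":0,"wx":0,"wy":0,"wz":0},{"dx":0.001,"dy":0.0,"dz":0,"wx":0,"wy":0,"wz":0},{"dx":0.001,"dy":0,"dz":0,"wx":0,"wy":0,"wz":0},{"dx":0.001,"dy":0,"dz":0,"wx":0,"wy":0,"wz":0},{"dx":0.001,"dy":0,"dz":0,"wx":0,"wy":0,"wz":0}])

```text
clock: 15.55
tool_pos: [0.5602, 0.0842, 0.1747]
eef_rot: [-0.705, 0.056, -0.056, 0.705]
contact_force: [-0.4, 0.1, -0.3]
opening: 0.004
```

```bash
python3 st.py
```

```text
15.55 tip [0.5603 0.0842 0.0087] stand xy mm -79.8 -2.3 F [-0.39  0.12 -0.29] Fx -0.41
```

View pics/side_now.png

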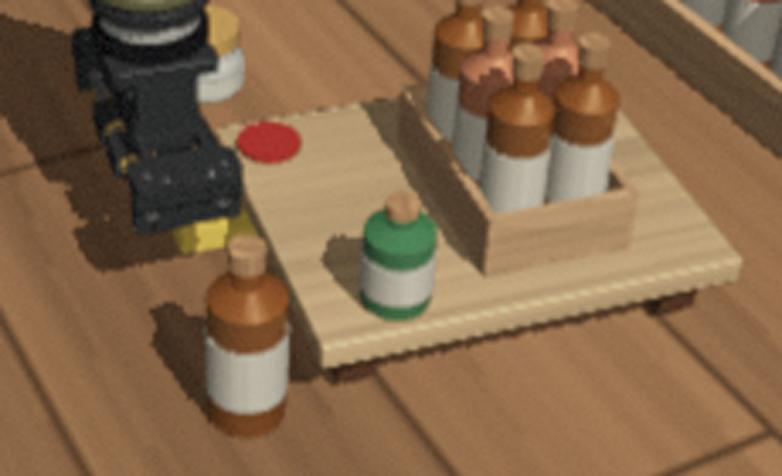

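Run:
```python
from plant import r
from h import *
c=r.get_calibration('side')
e=np.array([np.cos(np.radians(-9)),np.sin(np.radians(-9))])
for p,y0 in(((106,233),200),((180,251),190)):
    P=plane(c,[np.array(p)/3.4+[240,y0]-.35],0)[0];d=P[:2]-[.6395,.074];print(P,d@e*1e3,d@[-e[1],e[0]]*1e3)
```

```text
[0.51543703 0.063554   0.        ] -120.90143380469534 -29.72511364592696
[ 5.66904661e-01  5.73500847e-02 -1.11022302e-16] -69.09694888520738 -27.801340153766596
```

arm_command(deltas=[{"dx":0.0005,"dy":0,"dz":0,"wx":0,"wy":0,"wz":0},{"dx":0.001,"dy":0.0,"dz":0,"wx":0,"wy":0,"wz":0},{"dx":0.001,"dy":0,"dz":0,"wx":0,"wy":0,"wz":0},{"dx":0.001,"dy":0,"dz":0,"wx":0,"wy":0,"wz":0},{"dx":0.001,"dy":0,"dz":0,"wx":0,"wy":0,"wz":0}])

```text
clock: 16.1
tool_pos: [0.561, 0.0841, 0.1747]
eef_rot: [-0.705, 0.056, -0.055, 0.705]
contact_force: [-1.6, 0.0, 0.9]
opening: 0.005
```

arm_command(deltas=[{"dx":0.0005,"dy":0,"dz":0,"wx":0,"wy":0,"wz":0},{"dx":0.001,"dy":0.0,"dz":0,"wx":0,"wy":0,"wz":0},{"dx":0.001,"dy":0,"dz":0,"wx":0,"wy":0,"wz":0},{"dx":0.001,"dy":0,"dz":0,"wx":0,"wy":0,"wz":0},{"dx":0.001,"dy":0,"dz":0,"wx":0,"wy":0,"wz":0}])

```text
clock: 16.6
tool_pos: [0.5617, 0.084, 0.1747]
eef_rot: [0.705, -0.056, 0.055, -0.705]
contact_force: [-4.8, 0.6, 3.5]
opening: 0.005
```

arm_command(deltas=[{"dx":0.0005,"dy":0,"dz":0,"wx":0,"wy":0,"wz":0},{"dx":0.0005,"dy":0.0,"dz":0,"wx":0,"wy":0,"wz":0},{"dx":0.0005,"dy":0,"dz":0,"wx":0,"wy":0,"wz":0},{"dx":0.0005,"dy":0,"dz":0,"wx":0,"wy":0,"wz":0},{"dx":0.0005,"dy":0,"dz":0,"wx":0,"wy":0,"wz":0}])

```text
clock: 17.1
tool_pos: [0.5619, 0.084, 0.1747]
eef_rot: [0.705, -0.056, 0.055, -0.705]
contact_force: [-5.4, 1.0, 4.4]
opening: 0.004
```

```bash
python3 st.py
```

```text
17.1 tip [0.5616 0.0839 0.0087] stand xy mm -78.5 -2.4 F [-5.4   1.02  4.41] Fx -5.49
```

View pics/side_now.png

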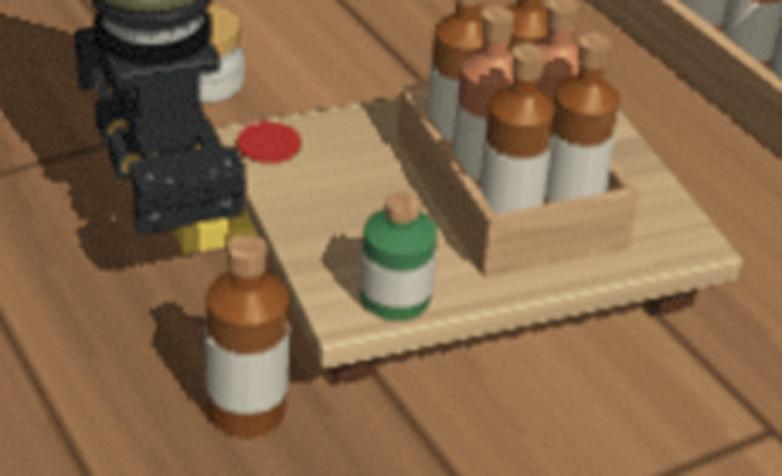

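Snug: the push hardened to 5.5 N. I back off and test with a press.

arm_command(deltas=[{"dx":-0.003,"dy":0,"dz":0,"wx":0,"wy":0,"wz":0},{"dx":-0.01,"dy":0.0,"dz":0,"wx":0,"wy":0,"wz":0},{"dx":-0.02,"dy":0,"dz":0,"wx":0,"wy":0,"wz":0},{"dx":-0.03,"dy":0,"dz":0,"wx":0,"wy":0,"wz":0},{"dx":-0.03,"dy":-0.02,"dz":0,"wx":0,"wy":0,"wz":0}])

```text
clock: 17.65
tool_pos: [0.5303, 0.089, 0.1931]
eef_rot: [0.706, -0.057, 0.053, -0.704]
contact_force: [-0.3, 0.3, 0.2]
opening: 0.002
```

arm_command(deltas=[{"dx":0,"dy":-0.04,"dz":0,"wx":0,"wy":0,"wz":0},{"dx":0,"dy":-0.08,"dz":0,"wx":0,"wy":0,"wz":0},{"dx":0.02,"dy":-0.12,"dz":0,"wx":0,"wy":0,"wz":0},{"dx":0.05,"dy":-0.16,"dz":0,"wx":0,"wy":0,"wz":0},{"dx":0.07,"dy":-0.2,"dz":0,"wx":0,"wy":0,"wz":0}])

```text
clock: 18.15
tool_pos: [0.6027, 0.077, 0.3966]
eef_rot: [-0.705, 0.055, -0.056, 0.705]
contact_force: [0.0, -0.9, -1.4]
opening: 0.006
```

arm_command(deltas=[{"dx":0,"dy":0,"dz":0,"wx":0,"wy":0,"wz":0},{"dx":0,"dy":0,"dz":0,"wx":0,"wy":0,"wz":0},{"dx":0,"dy":0,"dz":0,"wx":0,"wy":0,"wz":0},{"dx":0,"dy":0,"dz":0,"wx":0,"wy":0,"wz":0},{"dx":0,"dy":0,"dz":0,"wx":0,"wy":0,"wz":0}])

```text
clock: 18.65
tool_pos: [0.6014, 0.0777, 0.3934]
eef_rot: [0.705, -0.056, 0.054, -0.705]
contact_force: [-0.0, 0.2, 0.3]
opening: 0.007
```

```bash
python3 look.py w5;python3 st.py
```

```text
18.65 tip [0.60093712 0.07763063 0.22742075] [-0.0024756   0.22993872  0.28324237]
deck FR,FL proj [[100.4, 231.9], [355.1, 231.1]]
pad proj [[321.5 264.7]]
18.7 tip [0.6013 0.0777 0.2277] stand xy mm -38.3 -2.4 F [-0.5  -0.29 -0.63] Fx -0.45
```

View pics/w5.png

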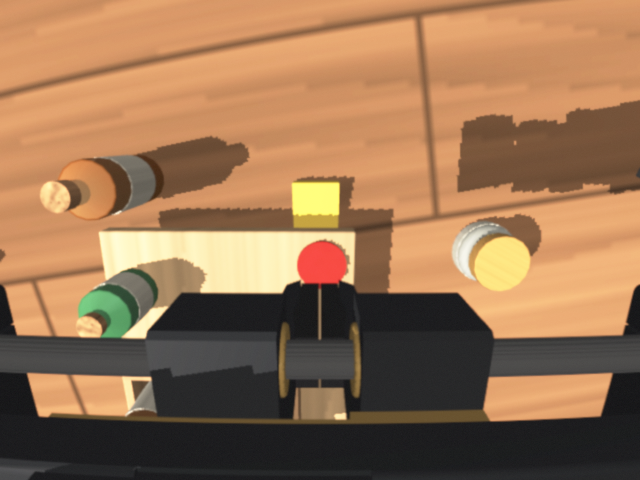

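View pics/side_now.png

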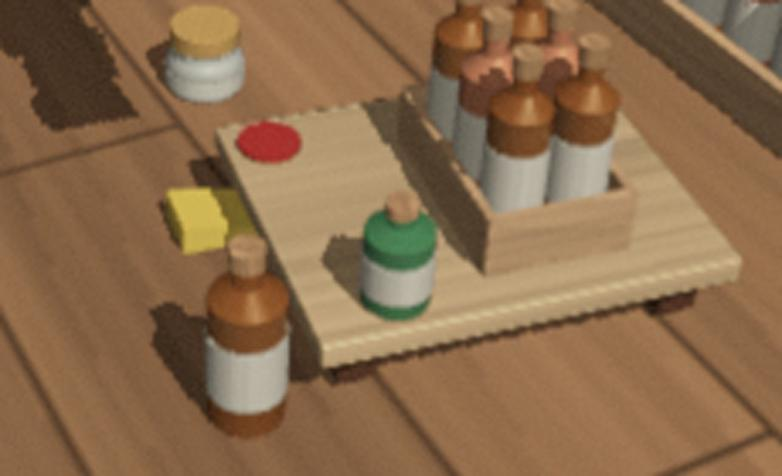

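Run:
```python
from h import *
from plant import r
import pickle;c=pickle.load(open('w5.pkl','rb'))
e=np.array([np.cos(np.radians(-9)),np.sin(np.radians(-9))])
for P in plane(c,[(292,182),(340,182)],.022): d=P[:2]-[.6395,.074];print(d@e*1e3,d@[-e[1],e[0]]*1e3)
print(plane(c,[(100,230),(356,229.5)],.058).round(4))
delta(r.get_state(),[.6395,.074,.068],Rs(-9))
```

```text
-68.55709202032851 -27.791262242073483
-68.59283603921493 17.451531655926512
[[ 0.5783 -0.1169  0.058 ]
 [ 0.6135  0.1086  0.058 ]]
d(mm share) [0.0381 0.1599 0.0023] w share [ 0.0007  0.0004 -0.0019] len 0.164 ang 0.1
```

arm_command(deltas=[{"dx":0.02,"dy":0.02,"dz":0.001,"wx":0,"wy":0,"wz":0},{"dx":0.038,"dy":0.06,"dz":0.002,"wx":0,"wy":0,"wz":0},{"dx":0.038,"dy":0.1,"dz":0.002,"wx":0,"wy":0,"wz":0},{"dx":0.038,"dy":0.13,"dz":0.002,"wx":0,"wy":0,"wz":0},{"dx":0.038,"dy":0.15,"dz":0.002,"wx":0,"wy":0,"wz":0}])

```text
clock: 19.25
tool_pos: [0.6391, 0.0734, 0.2417]
eef_rot: [0.705, -0.057, 0.054, -0.705]
contact_force: [-0.5, -0.2, 0.9]
opening: 0.005
```

arm_command(deltas=[{"dx":0,"dy":0,"dz":0,"wx":0,"wy":0,"wz":0},{"dx":0,"dy":0.0,"dz":0,"wx":0,"wy":0,"wz":0},{"dx":0,"dy":0.003,"dz":0,"wx":0,"wy":0,"wz":0},{"dx":0,"dy":0.006,"dz":0,"wx":0,"wy":0,"wz":0},{"dx":0,"dy":0.008,"dz":0,"wx":0,"wy":0,"wz":0}])

```text
clock: 19.75
tool_pos: [0.6403, 0.0736, 0.2374]
eef_rot: [-0.705, 0.055, -0.056, 0.705]
contact_force: [-0.9, -0.2, -0.1]
opening: 0.006
```

```bash
python3 st.py
```

```text
19.75 tip [0.6405 0.0736 0.0714] stand xy mm 1.0 -0.2 F [-0.91 -0.24 -0.1 ] Fx -0.86
```

arm_command(deltas=[{"dx":0,"dy":0.002,"dz":0,"wx":0,"wy":0,"wz":0},{"dx":0,"dy":0.004,"dz":0,"wx":0,"wy":0,"wz":0},{"dx":0,"dy":0.006,"dz":0,"wx":0,"wy":0,"wz":0},{"dx":0,"dy":0.007,"dz":0,"wx":0,"wy":0,"wz":0},{"dx":0,"dy":0.008,"dz":0,"wx":0,"wy":0,"wz":0}])

```text
clock: 20.3
tool_pos: [0.64, 0.0736, 0.2286]
eef_rot: [-0.705, 0.056, -0.056, 0.705]
contact_force: [0.0, -0.4, -0.4]
opening: 0.008
```

arm_command(deltas=[{"dx":0,"dy":0.0005,"dz":0,"wx":0,"wy":0,"wz":0},{"dx":0,"dy":0.001,"dz":0,"wx":0,"wy":0,"wz":0},{"dx":0,"dy":0.001,"dz":0,"wx":0,"wy":0,"wz":0},{"dx":0,"dy":0.001,"dz":0,"wx":0,"wy":0,"wz":0},{"dx":0,"dy":0.001,"dz":0,"wx":0,"wy":0,"wz":0}])

```text
clock: 20.8
tool_pos: [0.6399, 0.0736, 0.2285]
eef_rot: [0.705, -0.056, 0.056, -0.705]
contact_force: [-1.3, -0.6, 5.7]
opening: 0.007
```

arm_command(deltas=[{"dx":0,"dy":0.0005,"dz":0,"wx":0,"wy":0,"wz":0},{"dx":0,"dy":0.001,"dz":0,"wx":0,"wy":0,"wz":0},{"dx":0,"dy":0.001,"dz":0,"wx":0,"wy":0,"wz":0},{"dx":0,"dy":0.001,"dz":0,"wx":0,"wy":0,"wz":0},{"dx":0,"dy":0.001,"dz":0,"wx":0,"wy":0,"wz":0}])

```text
clock: 21.3
tool_pos: [0.6399, 0.0737, 0.2283]
eef_rot: [0.705, -0.055, 0.056, -0.705]
contact_force: [-3.6, -1.2, 11.3]
opening: 0.007
```

arm_command(deltas=[{"dx":0,"dy":0,"dz":0,"wx":0,"wy":0,"wz":0},{"dx":0,"dy":0,"dz":0,"wx":0,"wy":0,"wz":0},{"dx":0,"dy":0,"dz":0,"wx":0,"wy":0,"wz":0},{"dx":0,"dy":0,"dz":0,"wx":0,"wy":0,"wz":0},{"dx":0,"dy":0,"dz":0,"wx":0,"wy":0,"wz":0}])

```text
clock: 21.8
tool_pos: [0.6399, 0.0737, 0.2283]
eef_rot: [0.705, -0.055, 0.056, -0.705]
contact_force: [-2.9, -0.3, 11.8]
opening: 0.002
```

```bash
python3 st.py
```

```text
21.8 tip [0.64   0.0737 0.0623] stand xy mm 0.5 -0.3 F [-2.88 -0.27 11.83] Fx -2.8
```

View pics/side_now.png

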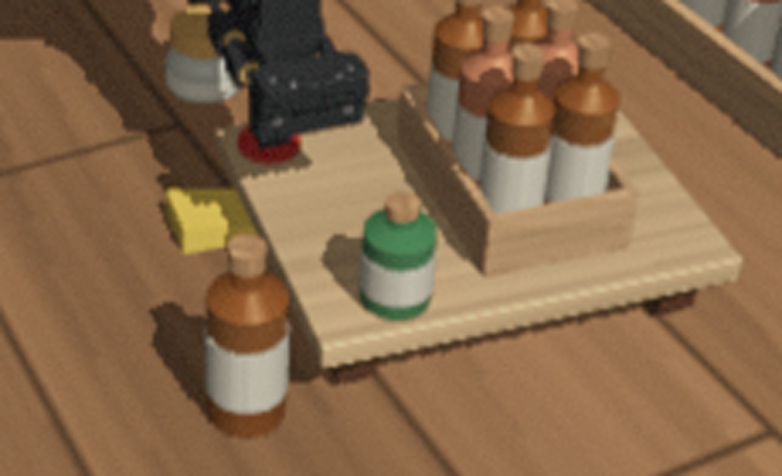

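arm_command(deltas=[{"dx":-0.0003,"dy":-0.0003,"dz":0,"wx":0,"wy":0,"wz":0},{"dx":-0.0003,"dy":-0.0003,"dz":0,"wx":0,"wy":0,"wz":0},{"dx":-0.0003,"dy":-0.0003,"dz":0,"wx":0,"wy":0,"wz":0},{"dx":-0.0003,"dy":-0.0003,"dz":0,"wx":0,"wy":0,"wz":0},{"dx":-0.0003,"dy":-0.0003,"dz":0,"wx":0,"wy":0,"wz":0}])

```text
clock: 22.35
tool_pos: [0.6398, 0.0737, 0.2284]
eef_rot: [0.705, -0.055, 0.056, -0.705]
contact_force: [-2.6, -1.7, 8.8]
opening: 0.003
```

arm_command(deltas=[{"dx":0,"dy":0,"dz":0,"wx":0,"wy":0,"wz":0},{"dx":0,"dy":0,"dz":0,"wx":0,"wy":0,"wz":0},{"dx":0,"dy":0,"dz":0,"wx":0,"wy":0,"wz":0},{"dx":0,"dy":0,"dz":0,"wx":0,"wy":0,"wz":0},{"dx":0,"dy":0,"dz":0,"wx":0,"wy":0,"wz":0}])

```text
clock: 22.85
tool_pos: [0.6398, 0.0737, 0.2283]
eef_rot: [0.705, -0.055, 0.056, -0.705]
contact_force: [-2.1, -0.9, 8.1]
opening: 0.006
```

arm_command(deltas=[{"dx":0,"dy":0.0002,"dz":0,"wx":0,"wy":0,"wz":0},{"dx":0,"dy":0.0002,"dz":0,"wx":0,"wy":0,"wz":0},{"dx":0,"dy":0.0002,"dz":0,"wx":0,"wy":0,"wz":0},{"dx":0,"dy":0.0002,"dz":0,"wx":0,"wy":0,"wz":0},{"dx":0,"dy":0.0002,"dz":0,"wx":0,"wy":0,"wz":0}])

```text
clock: 23.35
tool_pos: [0.6398, 0.0737, 0.2283]
eef_rot: [0.705, -0.055, 0.056, -0.705]
contact_force: [-3.7, -0.6, 9.5]
opening: 0.006
```

arm_command(deltas=[{"dx":0,"dy":0,"dz":0,"wx":0,"wy":0,"wz":0},{"dx":0,"dy":0,"dz":0,"wx":0,"wy":0,"wz":0},{"dx":0,"dy":0,"dz":0,"wx":0,"wy":0,"wz":0},{"dx":0,"dy":0,"dz":0,"wx":0,"wy":0,"wz":0},{"dx":0,"dy":0,"dz":0,"wx":0,"wy":0,"wz":0}])

```text
clock: 23.85
tool_pos: [0.6398, 0.0737, 0.2283]
eef_rot: [0.705, -0.055, 0.056, -0.705]
contact_force: [-2.4, -0.4, 11.0]
opening: 0.006
```

arm_command(deltas=[{"dx":0,"dy":0,"dz":0,"wx":0,"wy":0,"wz":0},{"dx":0,"dy":0,"dz":0,"wx":0,"wy":0,"wz":0},{"dx":0,"dy":0,"dz":0,"wx":0,"wy":0,"wz":0},{"dx":0,"dy":0,"dz":0,"wx":0,"wy":0,"wz":0},{"dx":0,"dy":0,"dz":0,"wx":0,"wy":0,"wz":0}])

```text
clock: 24.35
tool_pos: [0.6398, 0.0737, 0.2283]
eef_rot: [0.705, -0.055, 0.056, -0.705]
contact_force: [-3.8, 0.1, 10.1]
opening: 0.005
```

Run:
```python
from plant import r
from h import *
im=r.snapshot('scene');cv2.imwrite('pics/scene_end.png',cv2.resize(im[130:370,170:520,::-1],None,fx=2.2,fy=2.2))
print(r.get_state()['contact_force'],r.finish_job())
```

```text
the job is handed in; nothing more can be done
[-2.46934975 -0.30443115 10.47823054] None
```

View pics/scene_end.png

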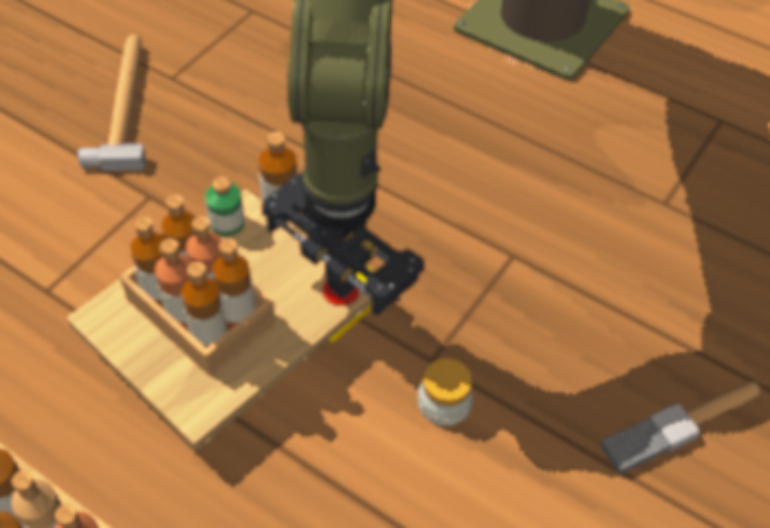

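The stand no longer rocks. I handed the job in at about 24 s of the 67 s allowed, holding about 10 N on the red pad with the closed fingertips.

1. **First press:** the pad gave at about 3–4 N over roughly 9 mm. The force then rose to 13.7 N as the brass foot met the bench. I let go and the stand came back up.
2. **Wedge:** I pushed it along the stand's +x until the push hardened from under 1 N to 5.5 N, then backed off. It lies straight with the stand and about 5 mm right of the foot's middle. The thin end is about 30 mm behind the middle of the foot, within the 10–35 mm given.
3. **Test press:** the pad moved only about 0.2 mm up to 11 N. The final reading was 10.5 N with the pad top at about 62.3 mm, against 62 mm at rest, so the stand is level at that foot.

**Checks:** the deck corners were within 2 mm of where they started, about the calibration error. The last pictures show the bystanders apparently where they were; I judged that by eye.

**Disagreements:**
- The first press suggests a gap of about 9 mm, but the wedge position works out to about 10.5 mm. I think that is measuring error.
- About 2–4 N of sideways force on the fingertips stayed during the final press.
- There was also about 4 N upward on the fingers at the end of the wedge push, which I did not explain.

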